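Pack the low paint pots into the paint box and close it

ROBOT

A 6-joint arm with a two-finger parallel gripper is mounted at the origin on the work surface. World frame = base frame: x ahead of the robot, y to its left, z up, the work surface at z = 0. Lengths are in m, angles in rad, forces in N, time in s.
With the tool pointing down it reaches from about 0.375 to 0.975 m from the base axis. Payload 3.8 kg.
Tool frame: the origin (TCP) lies midway between the tips of the shut fingers; the grasp point (between the pads) lies 19 mm behind it; z points along the fingers, y is the direction in which the jaws open and shut (so a half turn about z gives the same grasp; the last joint's range is limited). The gripper opens to 85 mm and grips with 20 to 120 N. Pads are 22 mm wide; open, the fingers measure 114 mm over their backs; the gripper's body (76 mm by 85 mm) begins 54 mm behind the grasp point. The pads swing forward as they close: fully open they stand 13 mm farther back than shut.
Start: joints at [-1.221, 0.264, 1.604, -0, 1.274, -0.037], TCP at [0.255, -0.625, 0.231] pointing down, gripper open.
Joint ranges: [-2.63, 2.63], [-0.94, 2.18], [0.31, 2.57], [-1.31, 4.45], [0, 2.66], [-2.55, 2.55]. Speed limits (rad/s): [2.57, 2.57, 3.14, 3.14, 3.14, 3.14].

INTERFACE

Orientations are given as a rotation vector (axis times angle).
In Python, from workcell import bot gives the robot as it stands.
- The arm moves only by the tool arm_command, never from a script. Its argument "targets" is text: rows parted by semicolons, each of 7 numbers parted by spaces: the shift along the tool's x, y, z in mm, then the turn, a rotation vector about the tool's x, y, z in degrees, then the opening, from 0 (shut) to 1 (fully open). A call has 1 to 10 rows; each row is the pose to reach, as a shift and turn from the pose commanded when the call began, along the tool's axes at that moment; what a row does not reach only later rows make up. A row lasts 1/12 s, in which the tool goes at most 41.7 mm and 7.16 degrees, less where a joint would pass 70% of its speed; a pose out of reach is approached as far as the arm can. A call with a gripper value outside its range is refused whole. The fingers move at their own pace and stop on an object; "newtons" is the grip in N (left out, the last holds). Time passes only in rows, so rows that repeat a pose let the fingers close. It gives the time, the measured TCP pose, the force and the opening at its end, in the units of the state.
- bot.read_state(): the state, without advancing time (a new reading comes with each control period).
- bot.read_camera(name): name is "scene" or "side" or "wrist"; returns (picture, depth): 384x512x3 uint8, blue, green, red; 384x512 float32, m along the optical axis (not along the pixel's ray), 0 where there is no reading.
- bot.camera_params(name): a dict with "fov_y" (degrees; the focal length in pixels is half the picture's height over the tangent of half this angle, whatever the lens; pixels are square), "cx", "cy" (the principal point, pixels), "xyz" and "rotation" of the camera in the world; the wrist camera has in their place "T_tool_cam" (4x4, takes a point from camera to tool coordinates, whose origin is the TCP and whose axes are the flange's). Camera axes: x right, y up, looking along -z (the intrinsics and any distortion apply to the point x, -y, -z); pixel columns grow to the right and rows downward; lengths in m; the calibration is good to about 2 mm. The wrist camera is an equidistant fisheye: a pixel r from the principal point sees the ray r / f radians off the axis. A picture is of the moment at which its call begins: read the wrist's pose just before it. camera_params takes no time and is no camera call.
- bot.finish_job(): hands the job in, once; it reports no verdict.
The state is a dict: "time": time; "q": joint angles; "joint_vel": joint speeds; "joint_torque": joint torques, N m; "tool_pos": TCP position; "tcp_rot": TCP orientation; "wrist_force": force on the tool from outside, world axes, zero at the start; "torque": the same for the moment, N m; "width": opening from 0.0 (shut) to 1.0 (fully open).
Only numpy, scipy, OpenCV 4.12 (cv2) and the standard library are available. Lean on these libraries where they do the work, as an engineer would, in place of code of your own. Each camera call takes 0.05 s, during which the arm holds its last target.

TASK

Clear up after the painting class: stand the three low paint pots upright in the wooden paint box, each in the round recess made for its size (largest pot in the largest recess, smallest in the smallest), then put the lid on the box so that it lies fully down, flat on the rim all round. The two tall jars look alike but do not fit under the lid: leave them standing where they are.

Things in the scene. Friction and masses are not known exactly. Their poses are not given: they have to be found in the camera images.
- pot_large_center (a point): the largest low paint pot: an upright round white plastic jar with a white screw cap and a paper band, 54 mm in diameter, 54 mm tall, straight sides, loose on the table. The point is its centre, 27 mm above its underside; z is up along its axis.
- pot_medium_center (a point): the middle low paint pot: an upright round white plastic jar with a white screw cap and a paper band, 42 mm in diameter, 54 mm tall, straight sides, loose on the table. The point is its centre, 27 mm above its underside; z is up along its axis.
- pot_small_center (a point): the smallest low paint pot: an upright round white plastic jar with a white screw cap and a paper band, 30 mm in diameter, 54 mm tall, straight sides, loose on the table. The point is its centre, 27 mm above its underside; z is up along its axis.
- tall_wide_center (a point): a tall jar that does not belong in the box: same look as the largest pot, 54 mm in diameter but 85 mm tall, loose on the table. The point is its centre, 42.5 mm above its underside.
- tall_narrow_center (a point): a tall jar that does not belong in the box: same look as the middle pot, 42 mm in diameter but 85 mm tall, loose on the table. The point is its centre, 42.5 mm above its underside.
- nest_large: a fixed plywood insert in the paint box with one round recess 70 mm in diameter, 8 mm deep, in its middle, for the 54 mm pot. The insert is 75.5 x 119.5 mm and 12 mm high; its origin is the centre of its underside, on the box's floor, and the recess's floor is 4 mm above that. x runs along the box's length, z up. Which of the three places along the box this insert has changes.
- nest_medium: a fixed plywood insert in the paint box with one round recess 58 mm in diameter, 8 mm deep, in its middle, for the 42 mm pot. The insert is 75.5 x 119.5 mm and 12 mm high; its origin is the centre of its underside, on the box's floor, and the recess's floor is 4 mm above that. x runs along the box's length, z up. Which of the three places along the box this insert has changes.
- nest_small: a fixed plywood insert in the paint box with one round recess 46 mm in diameter, 8 mm deep, in its middle, for the 30 mm pot. The insert is 75.5 x 119.5 mm and 12 mm high; its origin is the centre of its underside, on the box's floor, and the recess's floor is 4 mm above that. x runs along the box's length, z up. Which of the three places along the box this insert has changes.
- box: the open wooden paint box, fixed to the table: outside 240 (x) x 132 (y) x 76 mm high, walls and floor 6 mm thick, inside 228 x 120 mm; the three inserts lie side by side along its length (x), 76 mm apart, filling its floor. Origin at the centre of its underside, z up; its rim is 76 mm above the origin.
- lid_handle (a point): the box's loose wooden lid (0.22 kg), flat on the table: plate 250 (x) x 142 (y) x 6 mm, bar handle on top 80 (x) x 20 (y) x 40 mm tall, and below it a frame 8 mm deep, 212 x 104 mm, that drops inside the box's walls. The point is the handle's middle: 34 mm above the lid's lowest face, 20 mm above the plate's top; closed, 102 mm above the box's underside. Either way round fits.
There are look-alikes about, which are no part of the job. Leave any purple look-alike of the part that bears pot_small_center alone.

How it is judged:
By the outcome, as a careful person would: the job done as asked, in the order asked, and still so for the second after the job is handed in, with the robot touching nothing.
It also fails if it takes over 128 s, if anything falls off the work surface, if the arm or the gripper's body presses on something with over 40 N, if the wrist force passes 120 N, or if a joint passes its speed limit or range.

## Working session

There is one attempt and no reset: what is moved stays moved. The work goes in short steps, Python scripts to look and compute and a tool call to move; the robot and the scene stay as the last step left them, time stands still between calls to the robot, and variables do not carry over. Pictures are saved under pics/ and viewed, and the job is handed in when it is done.

Besides the shell and the picture viewer there is one more tool, called as a command line: name --argument value ..., lists and objects as JSON in quotes. arm_command: Moves the arm, as the interface text tells. Its arguments: {"type":"object","properties":{"targets":{"type":"string"},"newtons":{"type":"number"}},"required":["targets"]}

```bash
ls; mkdir -p pics; python3 - <<'E'
from workcell import bot
import cv2,json,numpy as np
s=bot.read_state(); print(s)
for n in ["scene","side","wrist"]:
    print(n,bot.camera_params(n))
    p,d=bot.read_camera(n); cv2.imwrite(f"pics/a_{n}.png",p); np.savez(f"a_{n}.npz",p=p,d=d)
    print(d.min(),d.max(),(d==0).mean())
E
```

```text
pics
{'time': 0.0, 'q': array([-1.22092188e+00,  2.64746723e-01,  1.60541666e+00, -1.45485603e-05,
        1.27372293e+00, -3.69134806e-02]), 'joint_vel': array([ 1.79067858e-03,  7.81741203e-04,  1.10034160e-03,  1.53777619e-05,
       -8.88082877e-04, -1.82684039e-03]), 'joint_torque': array([ 9.71329755e-04, -5.15108585e+01, -3.67315257e+01,  6.70788864e-06,
        1.31217009e-02,  2.18337868e-05]), 'tool_pos': array([ 0.25434489, -0.62442535,  0.22994335]), 'tcp_rot': array([-3.08080321e+00, -6.03356405e-01,  5.82638490e-04]), 'wrist_force': array([-0.63369212, -0.66833999,  0.27146951]), 'torque': array([ 0.00352076, -0.03137989,  0.01379977]), 'width': 0.9984620060972481}
scene {'fov_y': 42.547333493421675, 'cx': 246.28807835433264, 'cy': 198.5857625978023, 'xyz': array([ 0.98013958, -0.64659167,  0.80800956]), 'rotation': array([0.76572087, 0.25553317, 0.5946634 ])}
0.0 3.1938367 0.004063924153645833
side {'fov_y': 43.250130157363515, 'cx': 256.8817000650398, 'cy': 183.2355003014229, 'xyz': array([-0.06587766,  0.55694252,  0.85233463]), 'rotation': array([ 0.39140976, -0.90312957, -2.21606351])}
0.0 3.6172564 0.004221598307291667
wrist {'fov_y': 65.70646984690485, 'cx': 254.32367561587037, 'cy': 191.30615545872575, 'T_tool_cam': array([[-1.33303498e-04,  9.65890785e-01,  2.58949750e-01,
         6.54589631e-02],
       [ 9.99999816e-01,  2.82208455e-04, -5.37861393e-04,
         6.59303362e-04],
       [-5.92593173e-04,  2.58949631e-01, -9.65890645e-01,
        -1.40799298e-01],
       [ 0.00000000e+00,  0.00000000e+00,  0.00000000e+00,
         1.00000000e+00]])}
0.0 1.497462 0.023310343424479168
```

View pics/a_scene.png

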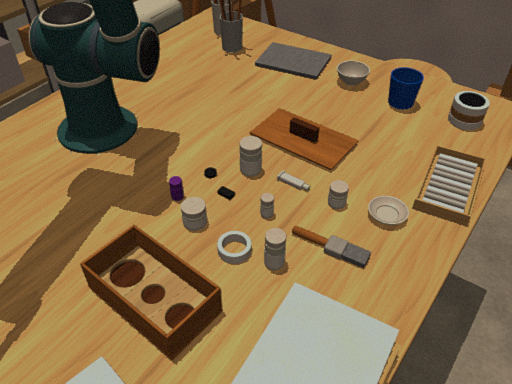

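View pics/a_side.png

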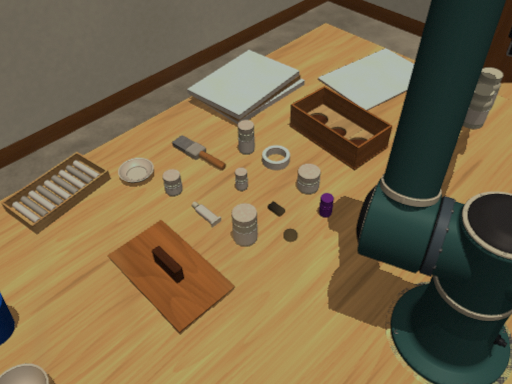

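View pics/a_wrist.png

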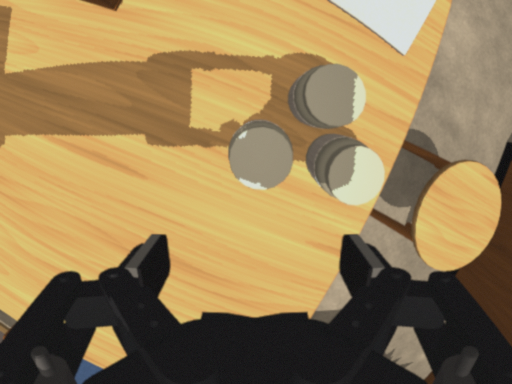

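```bash
cat > h.py <<'E'
import numpy as np,cv2
from scipy.spatial.transform import Rotation as R
from workcell import bot
def foc(c): return 192/np.tan(np.radians(c["fov_y"])/2)
def pose(name,st=None):
    c=bot.camera_params(name)
    if name=="wrist":
        st=st or bot.read_state(); T=np.eye(4); T[:3,:3]=R.from_rotvec(st["tcp_rot"]).as_matrix(); T[:3,3]=st["tool_pos"]
        T=T@c["T_tool_cam"]; return c,T[:3,:3],T[:3,3]
    return c,R.from_rotvec(c["rotation"]).as_matrix(),c["xyz"]
def rays(name,uv,st=None):
    "world origin and directions, scaled to unit along optical axis"
    c,Rm,o=pose(name,st); f=foc(c); uv=np.atleast_2d(np.asarray(uv,float))
    x=(uv[:,0]-c["cx"]); y=(uv[:,1]-c["cy"])
    if name=="wrist":
        r=np.hypot(x,y)+1e-9; t=r/f; k=np.tan(t)/r; x=x*k;y=y*k
    else: x=x/f;y=y/f
    d=np.stack([x,-y,-np.ones_like(x)],1)
    return o,d@Rm.T
def onplane(name,uv,z,st=None):
    o,d=rays(name,uv,st); return o+d*((z-o[2])/d[:,2])[:,None]
def cloud(name,depth,st=None):
    h,w=depth.shape; u,v=np.meshgrid(np.arange(w),np.arange(h))
    o,d=rays(name,np.stack([u.ravel(),v.ravel()],1),st)
    return (o+d*depth.ravel()[:,None]).reshape(h,w,3)
def project(name,P,st=None):
    c,Rm,o=pose(name,st); f=foc(c); q=(np.atleast_2d(P)-o)@Rm; x,y,z=q[:,0],-q[:,1],-q[:,2]
    if name=="wrist":
        r=np.hypot(x,y)+1e-12;t=np.arctan2(r,z); return np.stack([c["cx"]+f*t*x/r,c["cy"]+f*t*y/r],1)
    return np.stack([c["cx"]+f*x/z,c["cy"]+f*y/z],1)
E
python3 - <<'E'
from h import *
for n in ["scene","side","wrist"]:
    z=np.load(f"a_{n}.npz"); P=cloud(n,z["d"]); ok=z["d"]>0
    pts={"scene":[(194,205),(250,143),(267,199),(275,235),(339,186),(176,180),(150,350),(300,128),(280,140),(470,140),(152,293)],"side":[(309,171),(244,211),(241,172),(246,124),(172,175),(326,197),(168,260),(200,280),(485,75),(476,90)],"wrist":[(262,155),(335,95),(355,175),(100,200)]}[n]
    for u,v in pts: print(n,(u,v),np.round(P[v,u],4))
    m=np.clip((P[...,2])*255/0.15,0,255).astype(np.uint8); cv2.imwrite(f"pics/h_{n}.png",cv2.applyColorMap(m,2))
E
```

```text
scene (194, 205) [ 0.4456 -0.1125  0.0563]
scene (250, 143) [0.4407 0.0999 0.0873]
scene (267, 199) [ 0.5609 -0.0031  0.0535]
scene (275, 235) [ 0.6478 -0.1039  0.0858]
scene (339, 186) [0.6677 0.1262 0.0527]
scene (176, 180) [ 0.3588 -0.0739  0.0542]
scene (150, 350) [ 5.793e-01 -3.966e-01  2.000e-04]
scene (300, 128) [0.4769 0.2706 0.0443]
scene (280, 140) [0.443  0.2303 0.0154]
scene (470, 140) [0.8414 0.5382 0.0021]
scene (152, 293) [ 0.5027 -0.3101  0.0095]
side (309, 171) [ 0.4399 -0.11    0.0532]
side (244, 211) [0.4387 0.1044 0.0851]
side (241, 172) [0.5577 0.0011 0.0478]
side (246, 124) [ 0.6485 -0.1053  0.0828]
side (172, 175) [0.6623 0.1265 0.0547]
side (326, 197) [ 0.3584 -0.0738  0.0513]
side (168, 260) [0.4748 0.2836 0.0535]
side (200, 280) [0.4157 0.2548 0.0132]
side (485, 75) [ 0.3057 -0.6852  0.1097]
side (476, 90) [ 0.2899 -0.6047  0.1083]
wrist (262, 155) [ 0.2836 -0.6208  0.1082]
wrist (335, 95) [ 0.3593 -0.66    0.1088]
wrist (355, 175) [ 0.3003 -0.7087  0.108 ]
wrist (100, 200) [ 0.1271 -0.4372 -0.0008]
```

```bash
python3 - <<'E'
import cv2,numpy as np
p=np.load("a_scene.npz")["p"]; a=cv2.resize(p[120:290,150:380],None,fx=3.4,fy=3.4,interpolation=2); cv2.imwrite("pics/c1.png",a)
p=np.load("a_side.npz")["p"]; a=cv2.resize(p[70:260,140:400],None,fx=3,fy=3,interpolation=2); cv2.imwrite("pics/c2.png",a)
E
```

```text
(no output)
```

View pics/c1.png

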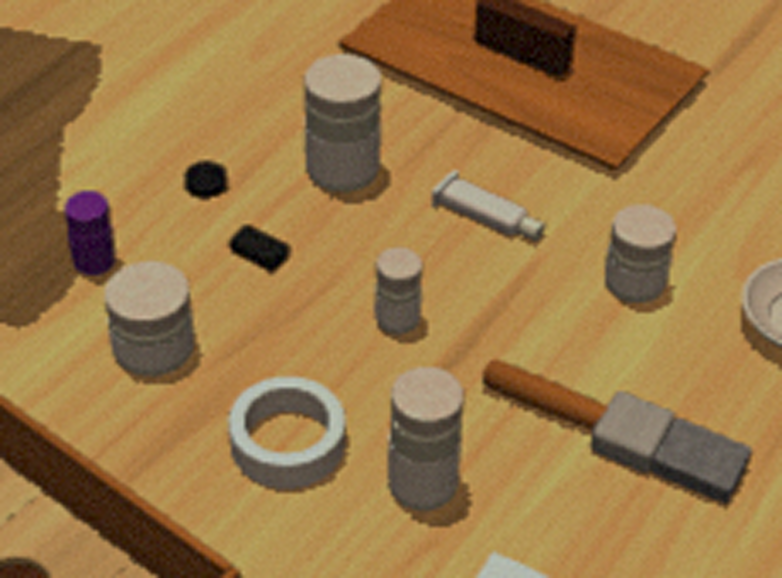

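View pics/c2.png

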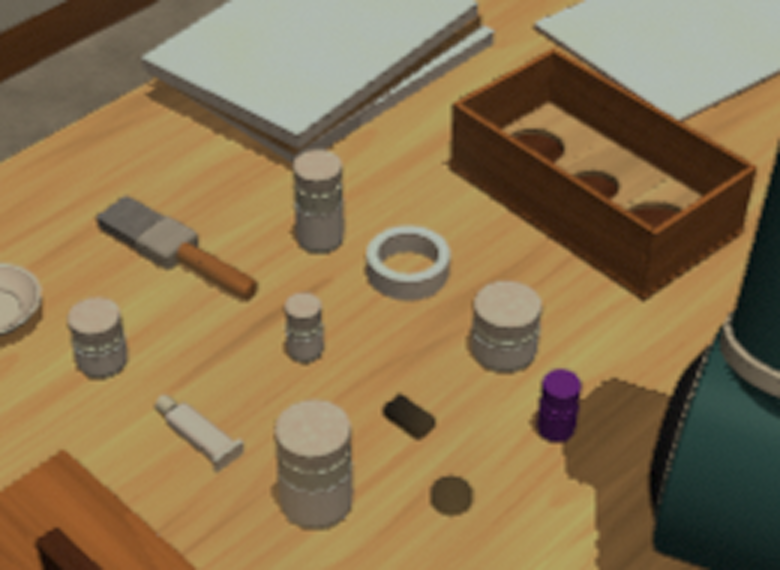

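View pics/h_scene.png

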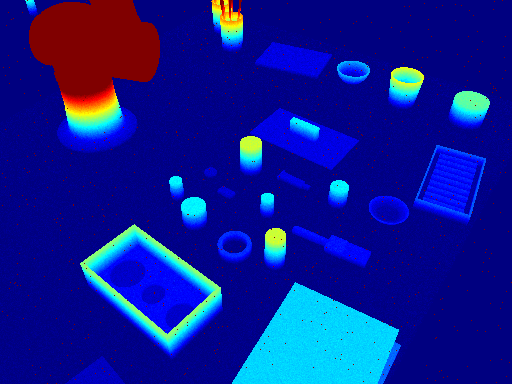

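```bash
cat > m1.py <<'E'
from h import *
C={n:(np.load(f"a_{n}.npz")["p"],cloud(n,np.load(f"a_{n}.npz")["d"])) for n in ["scene","side"]}
rough={"L":((.4456,-.1125),.054,.054),"M":((.6677,.1262),.054,.042),"S":((.5609,-.0031),.054,.030),"TW":((.4407,.1),.085,.054),"TN":((.6478,-.1039),.085,.042),"purple":((.3588,-.0739),.054,.03)}
for k,(c,z,dia) in rough.items():
    for n,(p,P) in C.items():
        m=(np.hypot(P[...,0]-c[0],P[...,1]-c[1])<.045)&(P[...,2]>z-.008)&(P[...,2]<z+.012)
        m=cv2.morphologyEx(m.astype(np.uint8),cv2.MORPH_OPEN,np.ones((2,2)))>0
        v,u=np.nonzero(m); q=onplane(n,np.stack([u,v],1),z)[:,:2].astype(np.float32)
        # upper surface incl. ~8mm side
        (cc,r)=cv2.minEnclosingCircle(q); print(k,n,np.round(cc,4),"r",round(r,4),"true",dia/2,"medz",np.round(np.median(P[m][:,2]),4),len(q))
def rect(q,tag): 
    r=cv2.minAreaRect(q.astype(np.float32)); print(tag,np.round(r[0],4),np.round(r[1],4),round(r[2],2),len(q))
for n,(p,P) in C.items():
    X,Y,Z=P[...,0],P[...,1],P[...,2]
    m=(abs(X-.5)<.2)&(abs(Y+.31)<.17)&(Z>.071)&(Z<.081); 
    m=cv2.morphologyEx(m.astype(np.uint8),cv2.MORPH_CLOSE,np.ones((2,2)))
    k,l,s,_=cv2.connectedComponentsWithStats(m); i=1+np.argmax(s[1:,4]); v,u=np.nonzero(l==i); q=onplane(n,np.stack([u,v],1),.076)[:,:2]; rect(q,"rim "+n)
    m=(abs(X-.46)<.06)&(abs(Y-.27)<.06)&(Z>.048)&(Z<.06)
    rect(onplane(n,np.argwhere(m)[:,::-1],.054)[:,:2],"handle top "+n); print(np.median(Z[m]))
    hsv=cv2.cvtColor(p,cv2.COLOR_BGR2HSV); 
    m=(abs(X-.46)<.17)&(abs(Y-.27)<.17)&(Z>.009)&(Z<.02)
    m=cv2.morphologyEx(m.astype(np.uint8),cv2.MORPH_OPEN,np.ones((5,5)))
    k,l,s,_=cv2.connectedComponentsWithStats(m); i=1+np.argmax(s[1:,4]); v,u=np.nonzero(l==i); rect(onplane(n,np.stack([u,v],1),.014)[:,:2],"plate "+n)
p,P=C["scene"]
cv2.imwrite("pics/c3.png",cv2.resize(p[220:355,70:230],None,fx=4,fy=4,interpolation=2))
E
python3 m1.py
```

```text
L scene [ 0.4487 -0.1156] r 0.0298 true 0.027 medz 0.0547 397
L side [ 0.4351 -0.1044] r 0.0297 true 0.027 medz 0.0521 312
M scene [0.6738 0.1194] r 0.0256 true 0.021 medz 0.0544 238
M side [0.6596 0.1317] r 0.0238 true 0.021 medz 0.0519 195
S scene [ 0.5637 -0.0033] r 0.0185 true 0.015 medz 0.0541 131
S side [0.5494 0.0088] r 0.0172 true 0.015 medz 0.0521 97
TW scene [0.4458 0.0989] r 0.0312 true 0.027 medz 0.0856 311
TW side [0.4301 0.1087] r 0.0293 true 0.027 medz 0.0835 419
TN scene [ 0.6517 -0.1077] r 0.0238 true 0.021 medz 0.0858 315
TN side [ 0.639  -0.0966] r 0.0233 true 0.021 medz 0.0828 150
purple scene [ 0.3649 -0.0773] r 0.0189 true 0.015 medz 0.0541 121
purple side [ 0.3517 -0.0679] r 0.0166 true 0.015 medz 0.052 117
rim scene [ 0.5143 -0.3152] [0.1338 0.2425] 85.55 1464
handle top scene [0.4829 0.2775] [0.0284 0.0803] 89.09 189
0.05396827112181757
plate scene [0.4827 0.2805] [0.1472 0.2519] 89.26 2689
rim side [ 0.5012 -0.3044] [0.1362 0.2409] 85.45 534
handle top side [0.4779 0.2867] [0.0206 0.081 ] 88.08 332
0.052496710190894524
plate side [0.4793 0.2854] [0.1424 0.2506] 89.27 6211
```

View pics/c3.png

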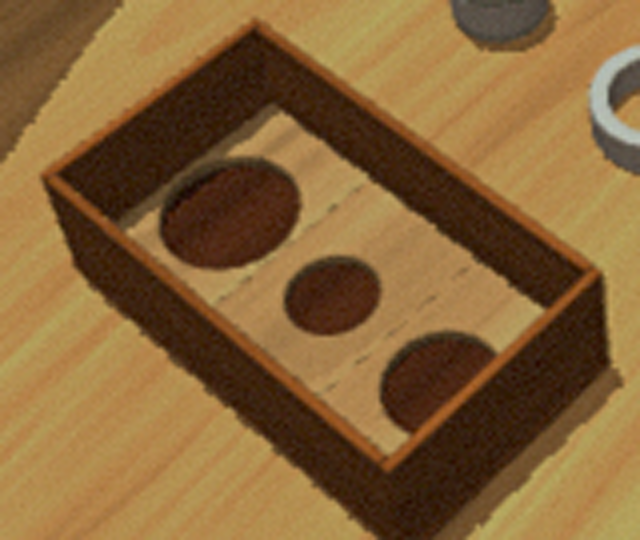

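```bash
cat > m2.py <<'E'
from h import *
C={n:(np.load(f"a_{n}.npz")["p"],cloud(n,np.load(f"a_{n}.npz")["d"])) for n in ["scene","side"]}
rough={"L":((.442,-.110),.054,.027),"M":((.667,.1262),.054,.021),"S":((.557,.0031),.054,.015),"TW":((.438,.104),.085,.027),"TN":((.646,-.102),.085,.021),"purple":((.3583,-.0730),.054,.015)}
for k,(c,z,r) in rough.items():
    o=[]
    for n,(p,P) in C.items():
        # bottom-free outline: cloud xy incl. visible side, radius-limited; fit circle to side points algebraically
        m=(np.hypot(P[...,0]-c[0],P[...,1]-c[1])<r+.012)&(P[...,2]>.012)&(P[...,2]<z-.006)
        q=P[m][:,:2]
        from scipy.optimize import least_squares
        f=least_squares(lambda a:np.hypot(q[:,0]-a[0],q[:,1]-a[1])-r,c,loss="soft_l1",f_scale=.002)
        o.append(f.x); print(k,n,np.round(f.x,4),"resid",np.round(np.median(abs(f.fun)),4),m.sum(), "r free", np.round(np.median(np.hypot(*(q-f.x).T)),4))
    print("   mean",np.round(np.mean(o,0),4), "diff mm",np.round((o[0]-o[1])*1000,1))
# box: inner/outer walls. recesses by dark mask in floor region, plane z=.018
for n,(p,P) in C.items():
    hsv=cv2.cvtColor(p,cv2.COLOR_BGR2HSV); X,Y,Z=[P[...,i] for i in range(3)]
    m=(abs(X-.508)<.12)&(abs(Y+.31)<.06)&(Z<.0145)&(Z>.0)&(hsv[...,2]<110)
    m=cv2.morphologyEx(m.astype(np.uint8),cv2.MORPH_OPEN,np.ones((3,3)))
    k,l,s,c=cv2.connectedComponentsWithStats(m)
    for i in range(1,k):
        if s[i,4]>40:
            cs,_=cv2.findContours((l==i).astype(np.uint8),0,1); q=onplane(n,cs[0][:,0],.014)[:,:2].astype(np.float32)
            print(n,"recess",np.round(c[i]),s[i,4],[np.round(t,4) for t in cv2.minEnclosingCircle(q)], "xy from depth",np.round(P[l==i].mean(0),4))
E
python3 m2.py
python3 - <<'E'
from h import *
st=bot.read_state(); M=R.from_rotvec(st["tcp_rot"]).as_matrix(); print(np.round(M,4))
E
```

```text
L scene [ 0.442 -0.112] resid 0.0008 286 r free 0.027
L side [ 0.442  -0.1103] resid 0.0009 244 r free 0.027
   mean [ 0.442  -0.1112] diff mm [ 0.  -1.7]
M scene [0.6685 0.1252] resid 0.0009 223 r free 0.021
M side [0.6685 0.127 ] resid 0.0009 189 r free 0.021
   mean [0.6685 0.1261] diff mm [-0.1 -1.8]
S scene [0.5576 0.0021] resid 0.001 161 r free 0.0152
S side [0.5576 0.0041] resid 0.001 138 r free 0.015
   mean [0.5576 0.0031] diff mm [-0. -2.]
TW scene [0.4387 0.1046] resid 0.001 469 r free 0.027
TW side [0.4384 0.1065] resid 0.0008 497 r free 0.027
   mean [0.4386 0.1056] diff mm [ 0.3 -1.9]
TN scene [ 0.6486 -0.1035] resid 0.0007 458 r free 0.021
TN side [ 0.6484 -0.1016] resid 0.0011 324 r free 0.0209
   mean [ 0.6485 -0.1026] diff mm [ 0.2 -1.9]
purple scene [ 0.3569 -0.0747] resid 0.0008 152 r free 0.0149
purple side [ 0.3565 -0.0731] resid 0.0009 144 r free 0.0151
   mean [ 0.3567 -0.0739] diff mm [ 0.3 -1.6]
scene recess [127. 273.] 705 [array([ 0.4314, -0.3059]), np.float64(0.0346)] xy from depth [ 0.4303 -0.3059  0.0112]
scene recess [153. 294.] 330 [array([ 0.507 , -0.3121]), np.float64(0.0225)] xy from depth [ 0.5067 -0.3115  0.0113]
scene recess [177. 314.] 397 [array([ 0.5822, -0.318 ]), np.float64(0.0281)] xy from depth [ 0.5746 -0.3171  0.0113]
side recess [320. 118.] 101 [array([ 0.584 , -0.3224]), np.float64(0.0265)] xy from depth [ 0.5864 -0.3338  0.0089]
side recess [340. 131.] 67 [array([ 0.5072, -0.3168]), np.float64(0.0192)] xy from depth [ 0.5097 -0.3252  0.0092]
side recess [358. 141.] 76 [array([ 0.4494, -0.3225]), np.float64(0.0183)] xy from depth [ 0.451  -0.3256  0.0089]
[[ 9.261e-01  3.772e-01 -6.000e-04]
 [ 3.772e-01 -9.261e-01  1.600e-03]
 [ 1.000e-04 -1.700e-03 -1.000e+00]]
```

```bash
cat > go.py <<'E'
import sys
from h import *
def go(x,y,z,yaw):
    s=bot.read_state(); M=R.from_rotvec(s["tcp_rot"]); a=np.radians(yaw)
    T=np.array([[np.cos(a),np.sin(a),0],[np.sin(a),-np.cos(a),0],[0,0,-1]])
    d=M.as_matrix().T@(np.array([x,y,z])-s["tool_pos"])*1000
    rv=np.degrees((M.inv()*R.from_matrix(T)).as_rotvec())
    n=max(np.linalg.norm(d)/41.7,np.linalg.norm(rv)/7.16)
    print("t",round(s["time"],2),"at",np.round(s["tool_pos"],4),"w",round(s["width"],3),"F",np.round(s["wrist_force"],1),"q",np.round(s["q"],2)); print("shift",np.round(d,1),"turn",np.round(rv,2),"rows>=",round(n,1))
if __name__=="__main__": go(*map(float,sys.argv[1:5]))
E
python3 go.py .442 -.1112 .17 -4.5
```

```text
t 0.15 at [ 0.2544 -0.6246  0.2302] w 1.0 F [-0.3  0.9  0.1] q [-1.22  0.26  1.61 -0.    1.27 -0.04]
shift [ 367.4 -404.6   61. ] turn [-1.000e-01  2.000e-02  2.666e+01] rows>= 13.2
```

arm_command --targets "367 -405 20 0 0 26.7 1;367 -405 40 0 0 26.7 1;367 -405 61 0 0 26.7 1;367 -405 61 0 0 26.7 1;367 -405 61 0 0 26.7 1;367 -405 61 0 0 26.7 1;367 -405 61 0 0 26.7 1;367 -405 61 0 0 26.7 1;367 -405 61 0 0 26.7 1;367 -405 61 0 0 26.7 1" --newtons 40

```text
time: 0.98
tool_pos: [0.3964, -0.2341, 0.1861]
tcp_rot: [3.139, -0.125, 0.0]
wrist_force: [1.3, 1.1, -0.1]
width: 0.999
```

```bash
python3 go.py .442 -.1112 .17 -4.5
```

```text
t 0.98 at [ 0.3964 -0.2341  0.1861] w 0.999 F [ 1.3  1.1 -0.1] q [-0.59 -0.12  2.1   0.    1.16  1.06]
shift [  35.7 -126.1   16.1] turn [-0.   -0.01 -0.07] rows>= 3.2
```

arm_command --targets "36 -126 16 0 0 0 1;36 -126 16 0 0 0 1;36 -126 16 0 0 0 1;36 -126 16 0 0 0 1;36 -126 16 0 0 0 1;36 -126 16 0 0 0 1"

```text
time: 1.48
tool_pos: [0.4421, -0.1133, 0.1702]
tcp_rot: [3.139, -0.121, -0.001]
wrist_force: [0.5, -0.0, -0.2]
width: 1.0
```

```bash
python3 go.py .442 -.1112 .016 -4.5; python3 - <<'E'
from h import *
st=bot.read_state(); p,d=bot.read_camera("wrist"); np.savez("b.npz",p=p,d=d)
P=cloud("wrist",d,st)
for z in (.0,.054):
  for q in ([.442,-.1112,z],[.5576,.0031,z]): 
    u=project("wrist",[q],st)[0]; print(u); cv2.circle(p,tuple(int(t) for t in u),3,(0,0,255),-1)
cv2.imwrite("pics/b.png",p)
for r in ((.027,(.442,-.1112)),(.015,(.5576,.0031))):
    m=(np.hypot(P[...,0]-r[1][0],P[...,1]-r[1][1])<r[0]+.015)&(P[...,2]>.047)&(P[...,2]<.062); q=P[m][:,:2].astype(np.float32)
    print(cv2.minEnclosingCircle(q),np.median(P[m][:,2]),m.sum())
E
```

```text
t 1.48 at [ 0.4421 -0.1133  0.1702] w 1.0 F [ 0.5 -0.  -0.2] q [-0.3  -0.11  2.12 -0.    1.13  1.34]
shift [-1.000e-01 -2.200e+00  1.542e+02] turn [0.04 0.03 0.08] rows>= 3.7
[251.620465   175.55874108]
[138.04320439  80.74478259]
[251.16162734 188.13333765]
[116.67128301  75.68471582]
((0.44323819875717163, -0.1118999794125557), 0.02704569511115551) 0.05218416101717116 2691
((0.558853805065155, 0.0020452390890568495), 0.01544977817684412) 0.052008260455706695 720
```

View pics/b.png

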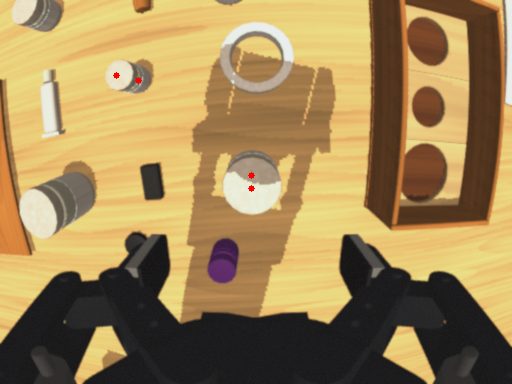

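arm_command --targets "0 -2 40 0 0 0 1;0 -2 80 0 0 0 1;0 -2 120 0 0 0 1;0 -2 140 0 0 0 1;0 -2 154 0 0 0 1;0 -2 154 0 0 0 1;0 -2 154 0 0 0 0;0 -2 154 0 0 0 0;0 -2 154 0 0 0 0;0 -2 154 0 0 0 0" --newtons 40

```text
time: 2.37
tool_pos: [0.4442, -0.1124, 0.0183]
tcp_rot: [3.138, -0.125, 0.006]
wrist_force: [-0.4, -1.5, 3.7]
width: 0.62
```

arm_command --targets "0 0 0 0 0 0 0;0 0 0 0 0 0 0;0 0 0 0 0 0 0;0 0 0 0 0 0 0;0 0 0 0 0 0 0"

```text
time: 2.78
tool_pos: [0.4443, -0.1123, 0.0183]
tcp_rot: [3.137, -0.123, 0.006]
wrist_force: [-1.4, -1.5, 7.7]
width: 0.621
```

```bash
python3 go.py .442 -.1112 .16 -4.5
```

```text
t 2.78 at [ 0.4443 -0.1123  0.0183] w 0.621 F [-1.4 -1.5  7.7] q [-0.3   0.1   2.24 -0.    0.8   1.35]
shift [  -1.8   -0.7 -141.7] turn [ 0.1  -0.22  0.  ] rows>= 3.4
```

arm_command --targets "0 0 -20 0 0 0 0;0 0 -60 0 0 0 0;0 0 -100 0 0 0 0;0 0 -125 0 0 0 0;0 0 -125 0 0 0 0;0 0 -125 0 0 0 0"

```text
time: 3.28
tool_pos: [0.4439, -0.1116, 0.1436]
tcp_rot: [3.138, -0.124, 0.008]
wrist_force: [-0.9, -0.9, -2.5]
width: 0.618
```

```bash
python3 go.py .433 -.306 .143 -4.5
```

```text
t 3.28 at [ 0.4439 -0.1116  0.1436] w 0.618 F [-0.9 -0.9 -2.5] q [-0.3  -0.08  2.15  0.    1.07  1.35]
shift [  4.4 194.6   0.8] turn [ 0.06 -0.29 -0.02] rows>= 4.7
```

arm_command --targets "1 20 0 0 0 0 0;2 60 0 0 0 0 0;3 100 0 0 0 0 0;4 140 0 0 0 0 0;4 175 0 0 0 0 0;4 195 0 0 0 0 0;4 195 0 0 0 0 0;4 195 0 0 0 0 0"

```text
time: 3.95
tool_pos: [0.4292, -0.3058, 0.1388]
tcp_rot: [-3.136, 0.128, 0.006]
wrist_force: [-0.1, -0.1, -1.5]
width: 0.623
```

```bash
python3 go.py .433 -.306 .030 -4.5;python3 - <<'E'
from h import *
st=bot.read_state(); p,d=bot.read_camera("wrist"); cv2.imwrite("pics/c.png",p)
E
```

```text
t 3.95 at [ 0.4292 -0.3058  0.1388] w 0.623 F [-0.1 -0.1 -1.5] q [-0.67  0.07  2.01  0.    1.07  0.99]
shift [  4.2   0.2 108.8] turn [-0.17  0.22 -0.18] rows>= 2.6
```

View pics/c.png

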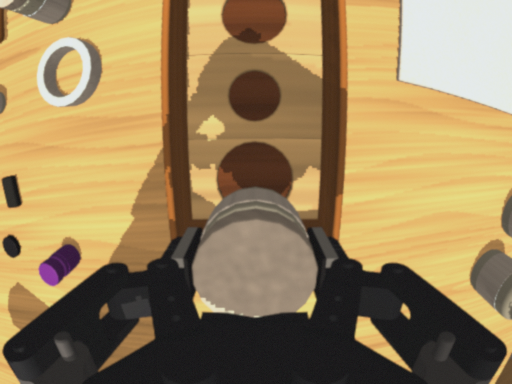

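arm_command --targets "4 0 30 0 0 0 0;4 0 60 0 0 0 0;4 0 80 0 0 0 0;4 0 95 0 0 0 0;4 0 104 0 0 0 0;4 0 108 0 0 0 0;4 0 108 0 0 0 0;4 0 108 0 0 0 0"

```text
time: 4.67
tool_pos: [0.4355, -0.3061, 0.0339]
tcp_rot: [3.139, -0.123, 0.001]
wrist_force: [-0.7, 0.1, -0.9]
width: 0.621
```

```bash
python3 go.py .433 -.306 .0285 -4.5
```

```text
t 4.67 at [ 0.4355 -0.3061  0.0339] w 0.621 F [-0.7  0.1 -0.9] q [-0.66  0.2   2.08  0.    0.86  0.99]
shift [-2.5  0.1  5.4] turn [ 0.02 -0.03  0.  ] rows>= 0.1
```

arm_command --targets "-2 0 2 0 0 0 0;-2 0 4 0 0 0 0;-2 0 5 0 0 0 0;-2 0 5 0 0 0 0;-2 0 5 0 0 0 0"

```text
time: 5.08
tool_pos: [0.433, -0.3063, 0.0286]
tcp_rot: [3.139, -0.125, 0.001]
wrist_force: [0.1, 0.2, -2.5]
width: 0.616
```

```bash
python3 go.py .433 -.306 .0285 -4.5
```

```text
t 5.08 at [ 0.433  -0.3063  0.0286] w 0.616 F [ 0.1  0.2 -2.5] q [-0.66  0.21  2.09  0.    0.85  0.99]
shift [-0.1 -0.3  0.1] turn [ 0.01 -0.02 -0.05] rows>= 0.0
```

arm_command --targets "0 0 1 0 0 0 0;0 0 2 0 0 0 0;0 0 2 0 0 0 0;0 0 2 0 0 0 0"

```text
time: 5.42
tool_pos: [0.4331, -0.3064, 0.0283]
tcp_rot: [3.139, -0.124, -0.0]
wrist_force: [-4.4, 3.4, 12.8]
width: 0.624
```

Contact is felt at the expected height; release.

arm_command --targets "0 0 -1 0 0 0 0.72;0 0 -1 0 0 0 0.78;0 0 -1 0 0 0 0.78;0 0 -1 0 0 0 0.78;0 0 -20 0 0 0 0.78;0 0 -50 0 0 0 0.78;0 0 -90 0 0 0 0.8;0 0 -120 0 0 0 1;0 0 -120 0 0 0 1;0 0 -120 0 0 0 1"

```text
time: 6.25
tool_pos: [0.4347, -0.3075, 0.149]
tcp_rot: [3.136, -0.124, 0.007]
wrist_force: [0.5, 0.5, 0.2]
width: 0.998
```

```bash
python3 go.py .6685 .1261 .15 -4.5; python3 - <<'E'
from h import *
st=bot.read_state(); p,d=bot.read_camera("wrist"); cv2.imwrite("pics/d.png",p)
P=cloud("wrist",d,st); m=(np.hypot(P[...,0]-.432,P[...,1]+.306)<.045)&(P[...,2]>.055)&(P[...,2]<.07); q=P[m][:,:2].astype(np.float32)
print(cv2.minEnclosingCircle(q),np.median(P[m][:,2]),m.sum())
E
```

```text
t 6.25 at [ 0.4347 -0.3075  0.149 ] w 0.998 F [0.5 0.5 0.2] q [-0.66  0.06  2.    0.    1.08  0.99]
shift [ 198.8 -450.7   -1.4] turn [ 0.18 -0.28 -0.04] rows>= 11.8
((0.4219723045825958, -0.3052309453487396), 0.03772001713514328) 0.062213871655167424 3877
```

View pics/d.png

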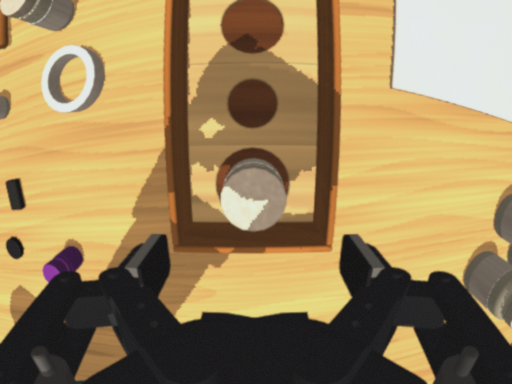

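```bash
python3 go.py .5576 .0031 .14 -4.5
```

```text
t 6.3 at [ 0.4332 -0.3064  0.1468] w 1.001 F [-0.1  0.6 -0.4] q [-0.66  0.06  2.   -0.    1.08  0.99]
shift [  99.5 -318.4    6.7] turn [ 0.04 -0.07 -0.04] rows>= 8.0
```

arm_command --targets "99 -318 6 0 0 0 1;99 -318 6 0 0 0 1;99 -318 6 0 0 0 1;99 -318 6 0 0 0 1;99 -318 6 0 0 0 1;99 -318 6 0 0 0 1;99 -318 6 0 0 0 1;99 -318 6 0 0 0 1;99 -318 6 0 0 0 1;99 -318 6 0 0 0 1"

```text
time: 7.13
tool_pos: [0.5555, 0.0052, 0.1377]
tcp_rot: [3.139, -0.117, -0.007]
wrist_force: [-0.3, -1.0, -0.4]
width: 0.995
```

```bash
python3 go.py .5580 .0028 .016 -4.5; python3 - <<'E'
from h import *
st=bot.read_state(); p,d=bot.read_camera("wrist"); cv2.imwrite("pics/e.png",p)
P=cloud("wrist",d,st); m=(np.hypot(P[...,0]-.5576,P[...,1]-.0031)<.03)&(P[...,2]>.047)&(P[...,2]<.062); q=P[m][:,:2].astype(np.float32)
print(cv2.minEnclosingCircle(q),np.median(P[m][:,2]),m.sum())
E
```

```text
t 7.13 at [0.5555 0.0052 0.1377] w 0.995 F [-0.3 -1.  -0.4] q [-0.04  0.12  1.95 -0.    1.07  1.61]
shift [  3.2   2.2 121.7] turn [0.02 0.26 0.22] rows>= 2.9
((0.5590280890464783, 0.0021147821098566055), 0.014971825294196606) 0.05217687813592606 1061
```

View pics/e.png

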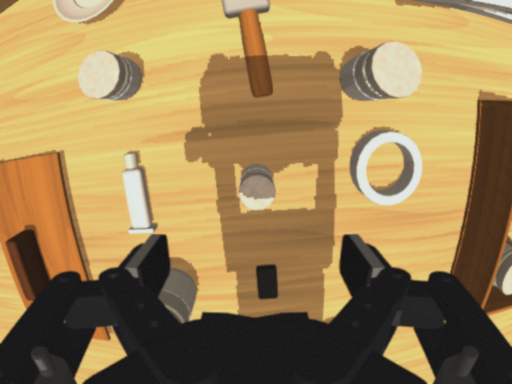

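arm_command --targets "1 1 30 0 0 0 1;2 1 60 0 0 0 1;2 1 60 0 0 0 1;2 1 60 0 0 0 1;2 1 60 0 0 0 1"

```text
time: 7.6
tool_pos: [0.5584, 0.0006, 0.0807]
tcp_rot: [3.139, -0.127, -0.001]
wrist_force: [0.8, 0.0, -1.1]
width: 1.001
```

```bash
python3 go.py .5583 .0027 .016 -4.5
```

```text
t 7.6 at [0.5584 0.0006 0.0807] w 1.001 F [ 0.8  0.  -1.1] q [-0.04  0.19  2.   -0.    0.96  1.61]
shift [-0.3 -2.1 64.7] turn [ 0.01  0.03 -0.14] rows>= 1.6
```

arm_command --targets "0 -2 30 0 0 0 1;0 -2 50 0 0 0 1;0 -2 61 0 0 0 1;0 -2 61 0 0 0 1;0 -2 61 0 0 0 0.5;0 -2 61 0 0 0 0;0 -2 61 0 0 0 0;0 -2 61 0 0 0 0;0 -2 61 0 0 0 0;0 -2 61 0 0 0 0" --newtons 40

```text
time: 8.43
tool_pos: [0.5601, 0.0038, 0.0208]
tcp_rot: [3.139, -0.124, 0.004]
wrist_force: [-0.5, 0.1, 5.0]
width: 0.341
```

arm_command --targets "0 0 0 0 0 0 0;0 0 0 0 0 0 0;0 0 0 0 0 0 0;0 0 0 0 0 0 0"

```text
time: 8.77
tool_pos: [0.5601, 0.0038, 0.0208]
tcp_rot: [3.139, -0.124, 0.003]
wrist_force: [-0.9, 0.8, 5.9]
width: 0.341
```

arm_command --targets "0 0 -20 0 0 0 0;0 0 -60 0 0 0 0;0 0 -100 0 0 0 0;0 0 -125 0 0 0 0;0 0 -125 0 0 0 0;0 0 -125 0 0 0 0"

```text
time: 9.27
tool_pos: [0.5605, 0.0038, 0.1468]
tcp_rot: [3.139, -0.124, 0.008]
wrist_force: [-0.5, -0.2, -0.9]
width: 0.341
```

```bash
python3 go.py .5085 -.3115 .14 -4.5
```

```text
t 9.27 at [0.5605 0.0038 0.1468] w 0.341 F [-0.5 -0.2 -0.9] q [-0.04  0.11  1.94 -0.    1.08  1.61]
shift [-27.  318.4   6.6] turn [-0.01 -0.28 -0.03] rows>= 7.7
```

arm_command --targets "-2 30 0 0 0 0 0;-5 70 0 0 0 0 0;-9 110 0 0 0 0 0;-13 150 0 0 0 0 0;-17 190 0 0 0 0 0;-20 230 0 0 0 0 0;-23 270 0 0 0 0 0;-26 305 0 0 0 0 0;-27 318 0 0 0 0 0;-27 318 0 0 0 0 0"

```text
time: 10.1
tool_pos: [0.5048, -0.3134, 0.142]
tcp_rot: [-3.138, 0.131, 0.005]
wrist_force: [0.7, -0.3, -0.2]
width: 0.338
```

arm_command --targets "0 0 20 0 0 0 0;0 0 50 0 0 0 0;0 0 50 0 0 0 0;0 0 50 0 0 0 0;0 0 50 0 0 0 0"

```text
time: 10.52
tool_pos: [0.5068, -0.3098, 0.0942]
tcp_rot: [-3.138, 0.123, 0.002]
wrist_force: [0.3, 0.4, -0.8]
width: 0.335
```

```bash
python3 go.py .5085 -.3115 .0308 -4.5;  python3 - <<'E'
from h import *
st=bot.read_state(); p,d=bot.read_camera("wrist"); cv2.imwrite("pics/f.png",p)
E
```

```text
t 10.52 at [ 0.5068 -0.3098  0.0942] w 0.335 F [ 0.3  0.4 -0.8] q [-0.59  0.23  1.91  0.    1.    1.06]
shift [ 1.9  1.6 63.4] turn [-0.06  0.07  0.02] rows>= 1.5
```

View pics/f.png

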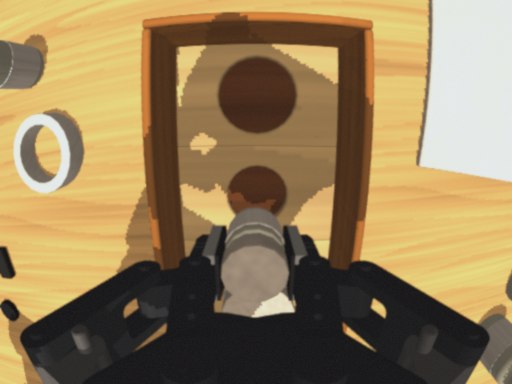

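arm_command --targets "1 1 25 0 0 0 0;2 1 45 0 0 0 0;2 1 56 0 0 0 0;2 1 60 0 0 0 0;2 1 60 0 0 0 0;2 1 60 0 0 0 0"

```text
time: 11.07
tool_pos: [0.5094, -0.3125, 0.0355]
tcp_rot: [3.138, -0.124, 0.002]
wrist_force: [0.4, -0.9, -0.2]
width: 0.339
```

```bash
python3 go.py .5085 -.3115 .0308 -4.5
```

```text
t 11.07 at [ 0.5094 -0.3125  0.0355] w 0.339 F [ 0.4 -0.9 -0.2] q [-0.59  0.31  1.94  0.    0.89  1.06]
shift [-1.  -1.   4.6] turn [ 0.04 -0.07 -0.03] rows>= 0.1
```

arm_command --targets "-1 -1 2 0 0 0 0;-1 -1 4 0 0 0 0;-1 -1 5 0 0 0 0;-1 -1 6 0 0 0 0;-1 -1 6 0 0 0 0"

```text
time: 11.48
tool_pos: [0.5085, -0.3116, 0.0308]
tcp_rot: [3.138, -0.124, 0.002]
wrist_force: [-3.2, 2.1, 11.0]
width: 0.342
```

arm_command --targets "0 0 -1 0 0 0 0.45;0 0 -1 0 0 0 0.55;0 0 -1 0 0 0 0.55;0 0 -1 0 0 0 0.55;0 0 -20 0 0 0 0.55;0 0 -50 0 0 0 0.55;0 0 -90 0 0 0 0.6;0 0 -120 0 0 0 1;0 0 -120 0 0 0 1;0 0 -120 0 0 0 1"

```text
time: 12.32
tool_pos: [0.5096, -0.3123, 0.1513]
tcp_rot: [3.136, -0.124, 0.008]
wrist_force: [0.2, 0.7, -0.7]
width: 0.991
```

```bash
python3 - <<'E'
from h import *
st=bot.read_state(); p,d=bot.read_camera("wrist"); cv2.imwrite("pics/g.png",p)
P=cloud("wrist",d,st); m=(np.hypot(P[...,0]-.507,P[...,1]+.311)<.025)&(P[...,2]>.055)&(P[...,2]<.07); q=P[m][:,:2].astype(np.float32)
print(cv2.minEnclosingCircle(q),np.median(P[m][:,2]),m.sum())
E
python3 go.py .6690 .1258 .15 -4.5
```

```text
((0.5077990889549255, -0.312663733959198), 0.014937425032258034) 0.06206015277679949 1028
t 12.37 at [ 0.5082 -0.3113  0.1491] w 0.999 F [-1.1 -0.3 -0.9] q [-0.59  0.18  1.86 -0.    1.1   1.06]
shift [ 125.8 -448.5   -1.1] turn [ 0.04 -0.08 -0.03] rows>= 11.2
```

View pics/g.png

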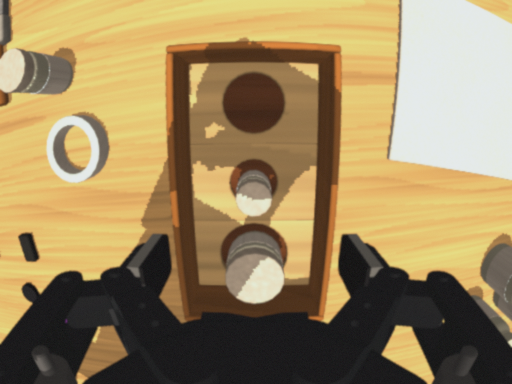

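arm_command --targets "126 -448 0 0 0 0 1;126 -448 0 0 0 0 1;126 -448 0 0 0 0 1;126 -448 0 0 0 0 1;126 -448 0 0 0 0 1;126 -448 0 0 0 0 1;126 -448 0 0 0 0 1;126 -448 0 0 0 0 1;126 -448 0 0 0 0 1;126 -448 0 0 0 0 1"

```text
time: 13.2
tool_pos: [0.6506, 0.0817, 0.1454]
tcp_rot: [3.138, -0.124, -0.007]
wrist_force: [0.6, -1.0, -0.5]
width: 0.997
```

```bash
python3 go.py .6690 .1258 .15 -4.5
```

```text
t 13.2 at [0.6506 0.0817 0.1454] w 0.997 F [ 0.6 -1.  -0.5] q [ 0.09  0.29  1.73 -0.    1.12  1.74]
shift [ 14.9 -45.4  -4.7] turn [ 0.05  0.26 -0.04] rows>= 1.2
```

arm_command --targets "14 -43 10 0 0 0 1;14 -43 40 0 0 0 1;14 -43 40 0 0 0 1;14 -43 40 0 0 0 1;14 -43 40 0 0 0 1"

```text
time: 13.62
tool_pos: [0.6679, 0.1208, 0.1066]
tcp_rot: [3.138, -0.125, -0.006]
wrist_force: [-0.5, -0.4, 1.2]
width: 1.0
```

```bash
python3 - <<'E'
from h import *
st=bot.read_state(); p,d=bot.read_camera("wrist"); cv2.imwrite("pics/i.png",p)
P=cloud("wrist",d,st); m=(np.hypot(P[...,0]-.6685,P[...,1]-.126)<.035)&(P[...,2]>.047)&(P[...,2]<.062); q=P[m][:,:2].astype(np.float32)
print(cv2.minEnclosingCircle(q),np.median(P[m][:,2]),m.sum())
E
python3 go.py .6690 .1258 .018 -4.5
```

```text
((0.6699801683425903, 0.1254805028438568), 0.02095598354935646) 0.05212134873463736 2668
t 13.67 at [0.669  0.1206 0.1081] w 0.999 F [ 0.3 -0.6  0.4] q [ 0.14  0.37  1.71 -0.    1.07  1.79]
shift [-0.3 -5.3 90.1] turn [ 0.03  0.06 -0.09] rows>= 2.2
```

View pics/i.png

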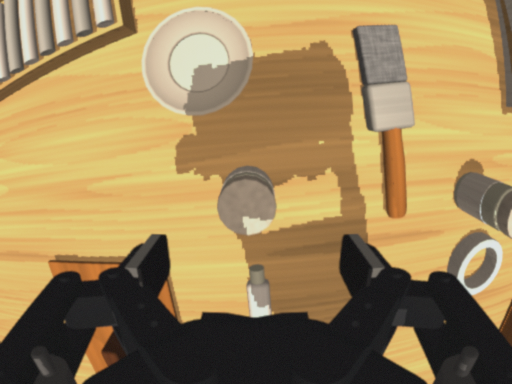

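arm_command --targets "0 -3 30 0 0 0 1;0 -5 60 0 0 0 1;0 -5 80 0 0 0 1;0 -5 89 0 0 0 1;0 -5 89 0 0 0 1;0 -5 89 0 0 0 0.5;0 -5 89 0 0 0 0;0 -5 89 0 0 0 0;0 -5 89 0 0 0 0;0 -5 89 0 0 0 0" --newtons 40

```text
time: 14.5
tool_pos: [0.6716, 0.1267, 0.0219]
tcp_rot: [-3.139, 0.124, -0.006]
wrist_force: [-0.7, -0.9, 4.8]
width: 0.479
```

arm_command --targets "0 0 0 0 0 0 0;0 0 0 0 0 0 0;0 0 0 0 0 0 0;0 0 0 0 0 0 0"

```text
time: 14.83
tool_pos: [0.6716, 0.1267, 0.0219]
tcp_rot: [-3.139, 0.124, -0.006]
wrist_force: [-0.4, -1.0, 6.9]
width: 0.479
```

arm_command --targets "0 0 -20 0 0 0 0;0 0 -60 0 0 0 0;0 0 -100 0 0 0 0;0 0 -125 0 0 0 0;0 0 -125 0 0 0 0;0 0 -125 0 0 0 0"

```text
time: 15.33
tool_pos: [0.6716, 0.127, 0.1477]
tcp_rot: [-3.138, 0.124, -0.009]
wrist_force: [-0.1, 0.1, -0.9]
width: 0.476
```

```bash
python3 go.py .584 -.3175 .14 -4.5
```

```text
t 15.33 at [0.6716 0.127  0.1477] w 0.476 F [-0.1  0.1 -0.9] q [0.15 0.33 1.67 0.   1.13 1.8 ]
shift [-52.3 450.    6.8] turn [-0.08 -0.32 -0.03] rows>= 10.9
```

arm_command --targets "-3 30 0 0 0 0 0;-8 70 0 0 0 0 0;-13 110 0 0 0 0 0;-18 150 0 0 0 0 0;-22 190 0 0 0 0 0;-27 230 0 0 0 0 0;-31 270 0 0 0 0 0;-36 310 0 0 0 0 0;-40 350 0 0 0 0 0;-45 390 0 0 0 0 0"

```text
time: 16.17
tool_pos: [0.5918, -0.2596, 0.1416]
tcp_rot: [-3.137, 0.124, 0.006]
wrist_force: [0.7, 0.6, -0.0]
width: 0.481
```

arm_command --targets "-4 35 0 0 0 0 0;-7 60 0 0 0 0 0;-7 60 10 0 0 0 0;-7 60 20 0 0 0 0;-7 60 20 0 0 0 0;-7 60 20 0 0 0 0;-7 60 20 0 0 0 0"

```text
time: 16.75
tool_pos: [0.5821, -0.3162, 0.1233]
tcp_rot: [-3.138, 0.122, 0.003]
wrist_force: [0.5, 0.1, -0.2]
width: 0.481
```

```bash
python3 go.py .5845 -.3175 .0319 -4.5;  python3 - <<'E'
from h import *
st=bot.read_state(); p,d=bot.read_camera("wrist"); cv2.imwrite("pics/j.png",p)
E
```

```text
t 16.75 at [ 0.5821 -0.3162  0.1233] w 0.481 F [ 0.5  0.1 -0.2] q [-0.54  0.32  1.73  0.    1.09  1.11]
shift [ 2.7  1.2 91.4] turn [-0.07  0.1   0.06] rows>= 2.2
```

View pics/j.png

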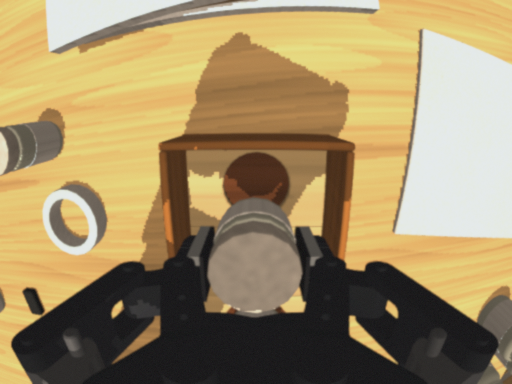

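arm_command --targets "1 1 30 0 0 0 0;2 1 55 0 0 0 0;2 1 75 0 0 0 0;2 1 85 0 0 0 0;2 1 87 0 0 0 0;2 1 87 0 0 0 0;2 1 87 0 0 0 0"

```text
time: 17.38
tool_pos: [0.5855, -0.3194, 0.039]
tcp_rot: [3.138, -0.124, 0.003]
wrist_force: [-0.2, -0.6, 0.1]
width: 0.482
```

```bash
python3 go.py .5845 -.3175 .0319 -4.5
```

```text
t 17.38 at [ 0.5855 -0.3194  0.039 ] w 0.482 F [-0.2 -0.6  0.1] q [-0.54  0.42  1.78  0.    0.94  1.11]
shift [-1.1 -1.8  7.1] turn [ 0.06 -0.13 -0.01] rows>= 0.2
```

arm_command --targets "-1 -1 2 0 0 0 0;-1 -2 4 0 0 0 0;-1 -2 6 0 0 0 0;-1 -2 7 0 0 0 0;-1 -2 8 0 0 0 0;-1 -2 8 0 0 0 0"

```text
time: 17.88
tool_pos: [0.5839, -0.3173, 0.0319]
tcp_rot: [3.139, -0.125, 0.002]
wrist_force: [-3.3, 3.7, 10.5]
width: 0.482
```

arm_command --targets "0 0 -1 0 0 0 0.6;0 0 -1 0 0 0 0.68;0 0 -1 0 0 0 0.68;0 0 -1 0 0 0 0.68;0 0 -20 0 0 0 0.68;0 0 -50 0 0 0 0.68;0 0 -90 0 0 0 0.7;0 0 -120 0 0 0 1;0 0 -120 0 0 0 1;0 0 -120 0 0 0 1"

```text
time: 18.72
tool_pos: [0.5853, -0.3182, 0.1527]
tcp_rot: [3.136, -0.124, 0.009]
wrist_force: [0.1, -0.1, -0.2]
width: 1.001
```

```bash
python3 - <<'E'
from h import *
for n in ["wrist","scene"]:
    st=bot.read_state(); p,d=bot.read_camera(n); np.savez(f"k_{n}.npz",p=p,d=d); cv2.imwrite(f"pics/k_{n}.png",p)
    P=cloud(n,d,st)
    for c,r in (((.431,-.305),.027),((.507,-.311),.015),((.583,-.318),.021)):
        m=(np.hypot(P[...,0]-c[0],P[...,1]-c[1])<r+.01)&(P[...,2]>.055)&(P[...,2]<.07); q=P[m][:,:2].astype(np.float32)
        if m.sum()>9: print(n,cv2.minEnclosingCircle(q),np.median(P[m][:,2]),m.sum())
E
python3 go.py .4805 .2835 .20 -0.7
```

```text
wrist ((0.5082751512527466, -0.3123584985733032), 0.015230003744363785) 0.0619955279305639 796
wrist ((0.5823913216590881, -0.31802132725715637), 0.020970087498426437) 0.062141551667985295 1979
scene ((0.4262429177761078, -0.3063848614692688), 0.033727992326021194) 0.06492802487185645 372
scene ((0.5083189606666565, -0.31377625465393066), 0.015107140876352787) 0.06308494759800931 45
scene ((0.5822945833206177, -0.3191800117492676), 0.021203598007559776) 0.06506294667437917 426
t 18.82 at [ 0.5827 -0.3167  0.1484] w 1.002 F [-0.2  0.1  0.1] q [-0.54  0.3   1.71 -0.    1.13  1.11]
shift [-149.5 -590.2  -51. ] turn [-0.04  0.07 -3.84] rows>= 14.7
```

View pics/k_scene.png

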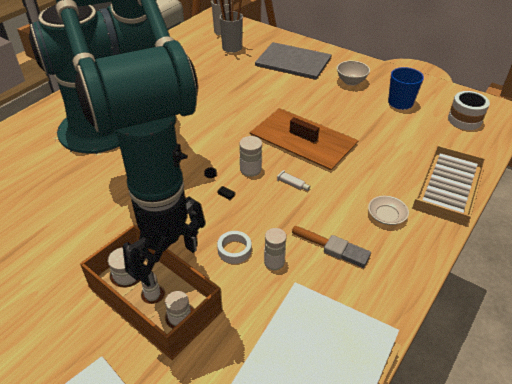

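View pics/k_wrist.png

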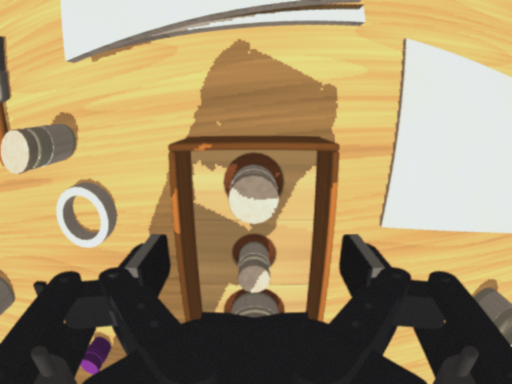

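arm_command --targets "-149 -590 -20 0 0 -3.8 1;-149 -590 -20 0 0 -3.8 1;-149 -590 -20 0 0 -3.8 1;-149 -590 -20 0 0 -3.8 1;-149 -590 -20 0 0 -3.8 1;-149 -590 -20 0 0 -3.8 1;-149 -590 -20 0 0 -3.8 1;-149 -590 -20 0 0 -3.8 1;-149 -590 -20 0 0 -3.8 1;-149 -590 -20 0 0 -3.8 1"

```text
time: 19.65
tool_pos: [0.5112, 0.0951, 0.1607]
tcp_rot: [3.141, -0.021, -0.007]
wrist_force: [0.2, 0.0, 0.2]
width: 1.001
```

```bash
python3 go.py .4805 .2835 .16 -0.7
```

```text
t 19.65 at [0.5112 0.0951 0.1607] w 1.001 F [0.2 0.  0.2] q [0.14 0.03 2.01 0.   1.11 1.72]
shift [ -33.2 -188.     0.7] turn [ 0.04  0.24 -0.05] rows>= 4.6
```

arm_command --targets "-33 -183 0 0 0 0 1;-33 -183 0 0 0 0 1;-33 -183 0 0 0 0 1;-33 -183 0 0 0 0 1;-33 -183 0 0 0 0 1;-33 -183 0 0 0 0 1;-33 -183 0 0 0 0 1;-33 -183 0 0 0 0 1"

```text
time: 20.32
tool_pos: [0.482, 0.2759, 0.1612]
tcp_rot: [3.139, -0.02, -0.005]
wrist_force: [-0.3, -0.6, 0.2]
width: 1.003
```

```bash
python3 - <<'E'
from h import *
st=bot.read_state(); p,d=bot.read_camera("wrist"); cv2.imwrite("pics/l.png",p)
P=cloud("wrist",d,st); X,Y,Z=[P[...,i] for i in range(3)]
m=(abs(X-.48)<.07)&(abs(Y-.283)<.04)&(Z>.045)&(Z<.06)
print("handle top",cv2.minAreaRect(P[m][:,:2].astype(np.float32)),np.median(Z[m]),m.sum(),P[m][:,:2].mean(0))
m=(abs(X-.48)<.17)&(abs(Y-.283)<.1)&(Z>.007)&(Z<.02); m=cv2.morphologyEx(m.astype(np.uint8),cv2.MORPH_OPEN,np.ones((5,5)))>0
print("plate",cv2.minAreaRect(P[m][:,:2].astype(np.float32)),np.median(Z[m]),m.sum())
E
python3 go.py .4805 .2835 .016 -0.7
```

```text
handle top ((0.48357006907463074, 0.2831745743751526), (0.01942642778158188, 0.08025390654802322), 89.33757019042969) 0.05202941976881162 1998 [0.48540006 0.28284947]
plate ((0.4833272695541382, 0.2829624116420746), (0.14270798861980438, 0.25090742111206055), 89.284423828125) 0.012190105421534092 29721
t 20.37 at [0.4824 0.2756 0.1616] w 1.005 F [ 0.2 -0.   0.4] q [ 0.47  0.1   1.93 -0.    1.11  2.06]
shift [ -1.7  -8.2 145.6] turn [ 0.1   0.13 -0.08] rows>= 3.5
```

View pics/l.png

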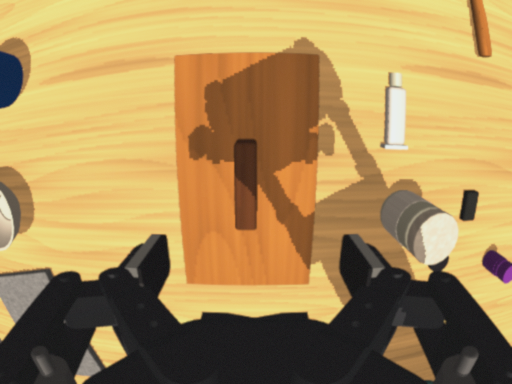

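arm_command --targets "0 -7 30 0 0 0 1;0 -7 60 0 0 0 1;0 -7 60 0 0 0 1;0 -7 60 0 0 0 1;0 -7 60 0 0 0 1"

```text
time: 20.78
tool_pos: [0.4838, 0.2832, 0.1039]
tcp_rot: [-3.141, 0.023, -0.001]
wrist_force: [-0.3, 0.0, 0.7]
width: 1.001
```

```bash
python3 go.py .4823 .283 .022 -0.7
```

```text
t 20.78 at [0.4838 0.2832 0.1039] w 1.001 F [-0.3  0.   0.7] q [ 0.49  0.16  1.97 -0.    1.    2.07]
shift [-1.6  0.2 81.9] turn [-0.   -0.02 -0.12] rows>= 2.0
```

arm_command --targets "-1 0 30 0 0 0 1;-2 0 60 0 0 0 1;-2 0 76 0 0 0 1;-2 0 80 0 0 0 1;-2 0 80 0 0 0 1;-2 0 80 0 0 0 1;-2 0 80 0 0 0 1"

```text
time: 21.37
tool_pos: [0.4832, 0.2849, 0.0256]
tcp_rot: [-3.139, 0.021, -0.006]
wrist_force: [1.0, 0.7, -0.3]
width: 1.005
```

```bash
python3 go.py .4823 .283 .022 -0.7
```

```text
t 21.37 at [0.4832 0.2849 0.0256] w 1.005 F [ 1.   0.7 -0.3] q [ 0.49  0.26  2.02 -0.    0.85  2.07]
shift [-0.9  1.9  3.6] turn [-0.12 -0.22 -0.05] rows>= 0.1
```

arm_command --targets "0 1 1 0 0 0 1;0 1 2 0 0 0 1;0 1 2 0 0 0 0.5;0 1 2 0 0 0 0;0 1 2 0 0 0 0;0 1 2 0 0 0 0;0 1 2 0 0 0 0;0 1 2 0 0 0 0;0 1 2 0 0 0 0;0 1 2 0 0 0 0" --newtons 70

```text
time: 22.2
tool_pos: [0.4813, 0.2831, 0.0212]
tcp_rot: [-3.141, 0.02, -0.001]
wrist_force: [-0.4, -0.4, 0.6]
width: 0.221
```

arm_command --targets "0 0 0 0 0 0 0;0 0 0 0 0 0 0;0 0 0 0 0 0 0;0 0 0 0 0 0 0"

```text
time: 22.53
tool_pos: [0.4813, 0.2831, 0.0212]
tcp_rot: [-3.141, 0.02, -0.001]
wrist_force: [0.4, 0.6, 1.6]
width: 0.226
```

arm_command --targets "0 0 -10 0 0 0 0;0 0 -30 0 0 0 0;0 0 -60 0 0 0 0;0 0 -90 0 0 0 0;0 0 -120 0 0 0 0;0 0 -130 0 0 0 0;0 0 -130 0 0 0 0;0 0 -130 0 0 0 0"

```text
time: 23.2
tool_pos: [0.4808, 0.2828, 0.1506]
tcp_rot: [3.141, -0.02, -0.0]
wrist_force: [-0.3, 0.1, -3.1]
width: 0.223
```

```bash
python3 - <<'E'
from h import *
for n in ["scene","wrist"]:
    st=bot.read_state(); p,d=bot.read_camera(n); cv2.imwrite(f"pics/m_{n}.png",p)
    P=cloud(n,d,st); X,Y,Z=[P[...,i] for i in range(3)]
    if n=="wrist":
        m=(abs(X-.48)<.15)&(abs(Y-.283)<.09)&(Z>.125)&(Z<.155)
        m=cv2.morphologyEx(m.astype(np.uint8),cv2.MORPH_OPEN,np.ones((5,5)))>0
        q=P[m]; A=np.c_[q[:,:2],np.ones(len(q))]; print("plane slope",np.linalg.lstsq(A,q[:,2],rcond=None)[0],np.median(q[:,2]),cv2.minAreaRect(q[:,:2].astype(np.float32)))
E
python3 go.py .507 -.311 .151 -4.5
```

```text
plane slope [-0.0034725  -0.00226619  0.14250965] 0.13996795018480268 ((0.5171939134597778, 0.28104549646377563), (0.1426500380039215, 0.18008321523666382), 89.31975555419922)
t 23.3 at [0.4793 0.282  0.1484] w 0.224 F [-0.8  0.2 -3. ] q [0.49 0.11 1.94 0.   1.09 2.07]
shift [ 35.3 592.6  -1.4] turn [0.13 0.23 3.76] rows>= 14.2
```

View pics/m_scene.png

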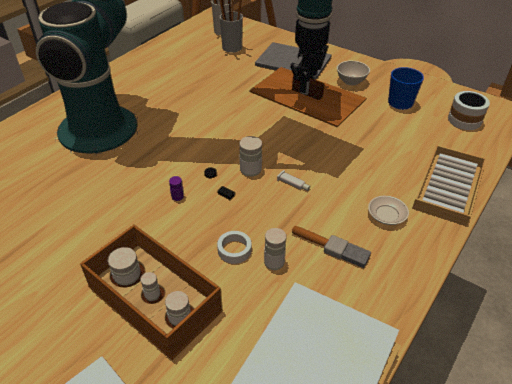

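arm_command --targets "2 20 -4 0 0 0 0;3 50 -4 0 0 0.5 0;5 85 -4 0 0 1 0;7 120 -4 0 0 1.5 0;9 155 -4 0 0 2 0;12 190 -4 0 0 2.5 0;14 225 -4 0 0 3 0;16 260 -4 0 0 3.5 0;18 295 -4 0 0 3.8 0;20 330 -4 0 0 3.8 0"

```text
time: 24.13
tool_pos: [0.4947, -0.0486, 0.1523]
tcp_rot: [-3.139, 0.125, 0.007]
wrist_force: [1.5, 0.2, -2.2]
width: 0.225
```

```bash
python3 go.py .506 -.311 .151 -4.5
```

```text
t 24.13 at [ 0.4947 -0.0486  0.1523] w 0.225 F [ 1.5  0.2 -2.2] q [-0.15 -0.01  2.06  0.    1.09  1.5 ]
shift [ 32.1 260.6   1.1] turn [-0.02  0.27 -0.05] rows>= 6.3
```

arm_command --targets "4 35 0 0 0 0 0;8 70 0 0 0 0 0;12 105 0 0 0 0 0;17 140 0 0 0 0 0;22 175 0 0 0 0 0;27 210 0 0 0 0 0;30 240 0 0 0 0 0;32 258 0 0 0 0 0;32 258 0 0 0 0 0;32 258 0 0 0 0 0"

```text
time: 24.97
tool_pos: [0.5067, -0.3069, 0.1521]
tcp_rot: [-3.136, 0.128, 0.007]
wrist_force: [-0.3, 0.5, -2.5]
width: 0.224
```

arm_command --targets "0 0 0 0 0 0 0;0 0 0 0 0 0 0;0 0 0 0 0 0 0"

```text
time: 25.22
tool_pos: [0.5081, -0.3055, 0.1544]
tcp_rot: [-3.138, 0.122, 0.002]
wrist_force: [0.1, -0.3, -2.1]
width: 0.224
```

```bash
python3 - <<'E'
from h import *
for n in ["scene","side","wrist"]:
    st=bot.read_state(); p,d=bot.read_camera(n); cv2.imwrite(f"pics/n_{n}.png",p)
    P=cloud(n,d,st); X,Y,Z=[P[...,i] for i in range(3)]
    m=(abs(X-.507)<.15)&(abs(Y+.311)<.1)&(Z>.13)&(Z<.15)
    m=cv2.morphologyEx(m.astype(np.uint8),cv2.MORPH_OPEN,np.ones((4,4)))>0
    q=P[m]; A=np.c_[q[:,:2],np.ones(len(q))]; print(n,"slope",np.linalg.lstsq(A,q[:,2],rcond=None)[0],np.median(q[:,2]),cv2.minAreaRect(q[:,:2].astype(np.float32)))
E
python3 go.py .506 -.311 .089 -4.5
```

```text
scene slope [ 0.20933636 -0.44255315 -0.10957634] 0.1482689581836295 ((0.683211624622345, -0.36326977610588074), (0.2574892044067383, 0.7793903946876526), 64.62539672851562)
side slope [-0.1166161   0.59026427  0.37278566] 0.1460264524748891 ((0.34040316939353943, 0.07912236452102661), (0.3111470341682434, 1.2174426317214966), 26.432405471801758)
wrist slope [0.01141161 0.0490971  0.15482011] 0.14591873193935684 ((0.516338586807251, -0.34308162331581116), (0.21277327835559845, 0.35384616255760193), 85.5539779663086)
t 25.37 at [ 0.5085 -0.3061  0.1552] w 0.222 F [ 0.7  0.1 -2.1] q [-0.58  0.17  1.86  0.    1.11  1.06]
shift [-2.1  5.1 66.1] turn [-0.   -0.    0.03] rows>= 1.6
```

View pics/n_scene.png

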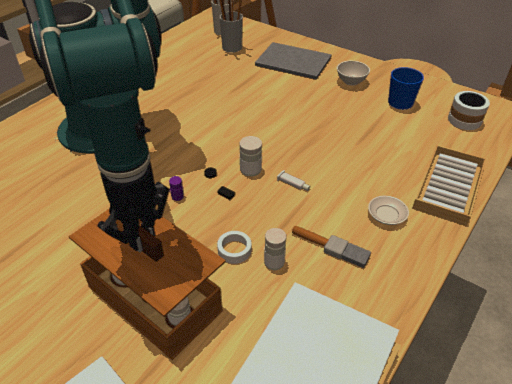

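View pics/n_side.png

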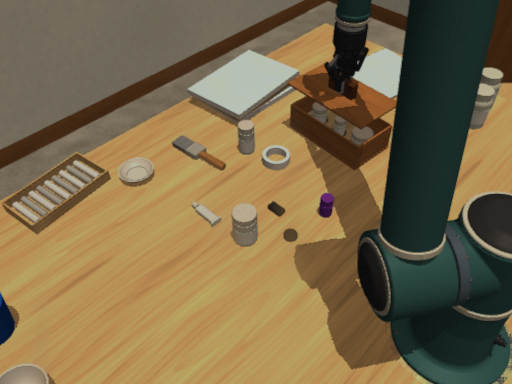

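arm_command --targets "-1 2 12 0 0 0 0;-2 4 25 0 0 0 0;-2 4 36 0 0 0 0;-2 4 40 0 0 0 0;-2 4 40 0 0 0 0;-2 4 40 0 0 0 0;-2 4 40 0 0 0 0"

```text
time: 25.95
tool_pos: [0.5063, -0.311, 0.1152]
tcp_rot: [3.139, -0.125, 0.001]
wrist_force: [-0.7, 0.8, -2.3]
width: 0.224
```

```bash
python3 - <<'E'
from h import *
st=bot.read_state(); p,d=bot.read_camera("wrist"); cv2.imwrite("pics/o.png",p)
P=cloud("wrist",d,st); X,Y,Z=[P[...,i] for i in range(3)]; np.savez("o.npz",p=p,d=d,P=P)
zl=st["tool_pos"][2]-.0212+.014
m=(abs(X-.507)<.15)&(abs(Y+.311)<.09)&(abs(Z+.002-zl)<.006)
q=P[m]; A=np.c_[q[:,:2],np.ones(len(q))]; print("slope",np.linalg.lstsq(A,q[:,2],rcond=None)[0],zl,np.median(q[:,2]),cv2.minAreaRect(q[:,:2].astype(np.float32)))
E
python3 go.py .506 -.3108 .0892 -4.5
```

```text
slope [ 0.0004844  -0.0009376   0.10565866] 0.10804431729693485 0.1062243566802563 ((0.5429359078407288, -0.3145412802696228), (0.14268353581428528, 0.18151068687438965), 85.55452728271484)
t 26.0 at [ 0.5065 -0.3111  0.1156] w 0.221 F [-0.2 -0.5 -2. ] q [-0.59  0.21  1.89  0.    1.04  1.06]
shift [-0.5 -0.3 26.4] turn [ 0.03 -0.05 -0.05] rows>= 0.6
```

View pics/o.png

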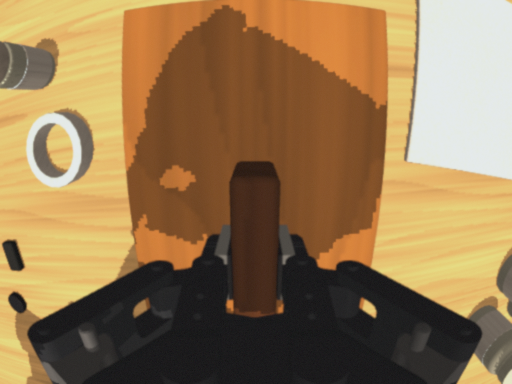

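arm_command --targets "0 0 5 0 0 0 0;0 0 10 0 0 0 0;0 0 14 0 0 0 0;0 0 18 0 0 0 0;0 0 21 0 0 0 0;0 0 23 0 0 0 0;0 0 24 0 0 0 0;0 0 24 0 0 0 0"

```text
time: 26.67
tool_pos: [0.5058, -0.3107, 0.0907]
tcp_rot: [-3.139, 0.124, 0.001]
wrist_force: [1.0, -0.0, -2.3]
width: 0.225
```

arm_command --targets "0 0 1 0 0 0 0;0 0 2 0 0 0 0;0 0 2 0 0 0 0;0 0 2.5 0 0 0 0;0 0 2.5 0 0 0 0"

```text
time: 27.08
tool_pos: [0.5063, -0.311, 0.0892]
tcp_rot: [3.139, -0.124, 0.001]
wrist_force: [-1.9, 0.6, 2.8]
width: 0.226
```

arm_command --targets "0 0 0 0 0 0 0.35;0 0 -1 0 0 0 0.6;0 0 -1 0 0 0 0.6;0 0 -1 0 0 0 0.6;0 0 -1 0 0 0 0.6;0 0 -15 0 0 0 0.6;0 0 -40 0 0 0 0.6;0 0 -80 0 0 0 0.6;0 0 -110 0 0 0 0.6;0 0 -110 0 0 0 0.6"

```text
time: 27.92
tool_pos: [0.5101, -0.3134, 0.2069]
tcp_rot: [3.132, -0.124, 0.018]
wrist_force: [1.6, -1.0, 1.5]
width: 0.596
```

```bash
python3 - <<'E'
from h import *
bot.read_camera("scene")
for n in ["scene","side","wrist"]:
    st=bot.read_state(); p,d=bot.read_camera(n); cv2.imwrite(f"pics/q_{n}.png",p)
    P=cloud(n,d,st); X,Y,Z=[P[...,i] for i in range(3)]
    m=(abs(X-.507)<.15)&(abs(Y+.311)<.095)&(abs(Z-.082)<.012); print(n,m.sum())
    q=P[m]; A=np.c_[q[:,:2]-[.507,-.311],np.ones(len(q))]; print("slope",np.linalg.lstsq(A,q[:,2],rcond=None)[0],np.median(q[:,2]),cv2.minAreaRect(q[:,:2].astype(np.float32)))
print(st["tool_pos"],st["time"])
E
```

```text
scene 8063
slope [-0.0015031   0.00043049  0.08321007] 0.08324587539492045 ((0.5077064037322998, -0.31285127997398376), (0.14363056421279907, 0.25346115231513977), 85.26508331298828)
side 2984
slope [-0.00115222 -0.00208421  0.08068746] 0.08058758354124623 ((0.5067168474197388, -0.31006714701652527), (0.14737091958522797, 0.2538681924343109), 85.68465423583984)
wrist 33405
slope [ 0.00018252 -0.00056447  0.08022614] 0.08022560546134255 ((0.5080382227897644, -0.31178876757621765), (0.1427123248577118, 0.25121092796325684), 85.33444213867188)
[ 0.50611479 -0.31085766  0.1988958 ] 28.0667
```

View pics/q_scene.png

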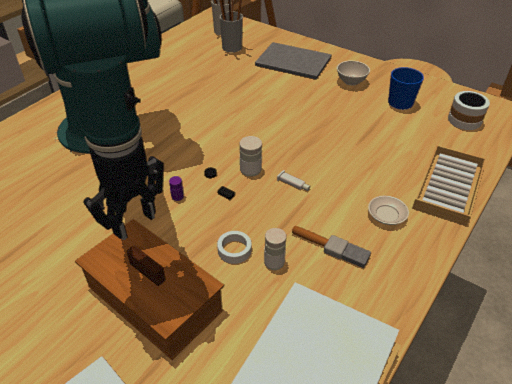

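View pics/q_wrist.png

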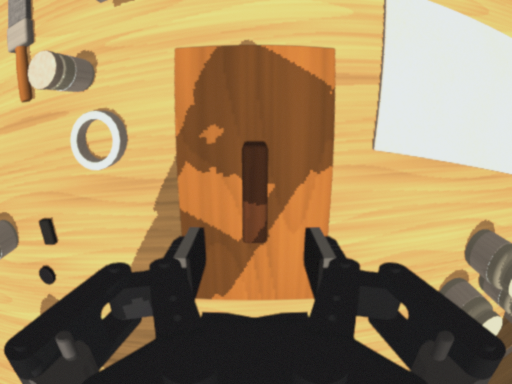

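arm_command --targets "0 0 0 0 0 0 0.6;0 0 0 0 0 0 0.6;0 0 0 0 0 0 0.6;0 0 0 0 0 0 0.6"

```text
time: 28.45
tool_pos: [0.5056, -0.3105, 0.1975]
tcp_rot: [-3.138, 0.124, 0.002]
wrist_force: [-0.1, 0.2, -0.5]
width: 0.598
```

```bash
python3 - <<'E'
from workcell import bot
print(bot.read_state()["time"]); print(bot.finish_job())
E
```

```text
28.45
the job is handed in; nothing more can be done
None
```

The three low pots are upright in the box, each in the recess for its size: large at the near end, small in the middle, medium at the far end. The lid was put on after them, and I handed the job in at 28.5 s of the 128 s allowed.

- **Pots:** Before the lid went on, all three stood inside their recesses with their tops at about 62–65 mm. The expected height is 64 mm.
- **Lid:** All three cameras put its top at 80–83 mm, where 82 mm means fully closed. Its slope was about 0.1° or less, and it sits centred on the box to within about 2 mm.
- **Left alone:** The two tall jars and the purple look-alike appear in the same places in the last scene picture as at the start. I compared these by eye and did not re-measure them.
- **Disagreements:** The scene and side cameras differed by about 2 mm in y, so I averaged them. The wrist camera's depth reads about 2 mm low. For the large pot, the circle fits after it was placed came out too wide because they caught the box wall. I confirmed that pot by its height, by the contact felt when it was set down, and in the pictures.

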